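# Load a half-lapped board into the drilling jig

### The arm

A 7-joint arm with a two-finger parallel gripper is mounted at the origin on the work surface. World frame = base frame: x ahead of the robot, y to its left, z up, the work surface at z = 0. Lengths are in m, angles in rad, forces in N, time in s.
With the tool pointing down it reaches from about 0.35 to 0.9 m from the base axis. Payload 7.2 kg.
Tool frame: the origin (TCP) lies midway between the tips of the shut fingers; the grasp point (between the pads) lies 19 mm behind it; z points along the fingers, y is the line along which they close (so a half turn about z gives the same grasp; the last joint's range is limited). The gripper opens to 88 mm and grips with 3 to 60 N. Pads are 20 mm wide; open, the fingers measure 115 mm over their backs; the gripper's body (75 mm by 178 mm) begins 61 mm behind the grasp point.
Start: joints at [1.231, 0.411, -0.013, 1.596, 0.006, 1.134, -0.082], TCP at [0.168, -0.602, 0.223] pointing down, gripper open.
Joint ranges: [-2.95, 2.95], [-0.29, 1.99], [-1.47, 1.44], [0.14, 2.54], [-1.03, 4.17], [0.13, 1.85], [-2.86, 2.86]. Speed limits (rad/s): [2.39, 2.39, 3.01, 3.01, 3.14, 3.14, 3.14].

### API

Orientations are given as a 3x3 rotation matrix whose columns are the frame's x, y, z axes.
In Python, from station import arm gives the robot as it stands. The module is installed in compiled form; this text tells all that it offers. Calls block until the motion is done:
- arm.move_ptp(position, orientation): joint-space move of the TCP to a pose.
- arm.line_to(position, ori=None, rate=0.15): straight line of the TCP; ori=None keeps the orientation; rate is the mean speed in m/s.
- arm.goto_joints(angles): joint-space move.
- arm.command_gripper(opening, grasp_force=None): opening from 0.0 (shut) to 1.0 (fully open); grasp_force is the grip in N (None keeps the last); returns when the fingers have stopped.
- arm.sleep(seconds).
- arm.inverse_kinematics(position, orientation): joint angles nearest the present ones, or None.
- arm.grab_frame(name): name is "scene" or "top" or "wrist"; returns a dict with "frame" (480x640x3 uint8, red, green, blue), "camera_matrix" (3x3 intrinsics, pixels), "cam_to_world" (4x4, takes a point from camera to world coordinates). Camera axes: x right, y up, looking along -z (the intrinsics and any distortion apply to the point x, -y, -z); pixel columns grow to the right and rows downward; lengths in m; the calibration is good to about 2 mm. A picture is of the moment at which its call begins. There is no depth.
A pose or a line that the arm cannot do raises arm.MotionError and nothing moves.
- arm.finish_job(): hands the job in; it is judged then, once.
Readings, each from a call of its own:
- arm.current_clock(): time.
- arm.current_q(): joint angles.
- arm.current_qvel(): joint speeds.
- arm.current_joint_torque(): joint torques, N m.
- arm.current_position(): TCP position.
- arm.current_ee_rot(): TCP orientation.
- arm.current_ft_force(): force on the tool from outside, world axes, zero at the start.
- arm.current_ft_torque(): the same for the moment, N m.
- arm.current_width(): opening from 0.0 (shut) to 1.0 (fully open).
- arm.current_grasp_force(): force on a finger pad.
Only numpy, scipy, OpenCV 4.12 (cv2) and the standard library are available. Lean on these libraries where they do the work, as an engineer would, in place of code of your own. Each camera call takes 0.05 s, during which the arm holds its last target. There are 200 camera calls.

### The job

Load the stepped pine board into the drilling jig: thin end first, slide it under the metal hold-down bar until it lies flat on the jig with its end against the end stop and its side against the long side fence. Then swing the jig's wooden turn-button (the pivoting arm with the upright steel handle) fully shut, so that it lies straight across behind the board's thick end. Leave the other things on the bench where they are.

Things in the scene. Friction and masses are not known exactly. Their poses are not given: they have to be found in the camera images.
- board: Loose workpiece (all lengths in mm): pale wooden board 190 long (x) x 50 wide (y), lying flat, half-lap step on top. Thin half (x -5 to +95) 14 thick; thick half (x -95 to -5) 28 thick, too thick for the bar. Origin: underside, mid length, mid width; x points to the thin end, z up. Grasp across the 50 width on the thick half near x = -50. About 0.12 kg. Any heading within 2.2 rad of world x.
- board_tip (a point): Middle of the lower edge of the board's thin end (95 along the board's x from its origin).
- jig: Fixed drilling jig (lengths in mm); place and heading vary, left or right of the board. Origin on the bench plane; x = feed direction (open mouth to end stop), y left of it, z up. Plywood base 12 thick, x -110 to +165, y -110 to +65; the board lies on its top. Loaded: board's x along jig's x, board origin at jig (35, 0, 12), tip at (130, 0, 12), thick half outside bar and fence.
- stop_face (a point): Foot of the end stop's face, at jig (130, 0, 12): a dark wood block 22 thick, its face square to the jig's x, from y -35 to +35, top at z = 38.
- fence_face (a point): Mid-length foot of the side fence's face, at jig (82.5, 25, 12): a dark wood strip along the jig's x from x = +35 to +130, its face looking to -y, 22 thick, top at z = 33.
- bar_gap (a point): Middle of the underside of the aluminium hold-down bar, at jig (85, -20, 33). The bar spans the jig's y from -87 to +47, x +70 to +100, top at z = 45, two bolt heads to z = 50. It rests on the fence and on a dark wood post whose inner face is at y = -65 (x +68 to +102): the gap under it is 90 wide (y -65 to +25) and 21 high.
- turn_button (a joint): Turn-button angle about its vertical pivot, rad. 0 = fully shut (hard limit): the arm points along the jig's +y, 3 behind the tail of a loaded board. Grows as it opens, to 3.0: from above the opening arm turns counter-clockwise. Starts 2.0 to 2.7, pointing back and right, away from the mouth. Light friction (0.03 N m); stays where it is left.
- button_pivot (a point): Pivot of the turn-button, at jig (-72, -70, 12). The dark wood arm is 18 wide, 14 thick, reaches 85 from the pivot; its top is at z = 27.
- button_handle (a point): Centre of the top of the turn-button's upright round steel handle: 18 diameter, from z = 27 to z = 71 above the bench. Jig x, y = pivot + 70 x (-sin q, cos q) at joint value q. A loaded board's thick half has its top at z = 40, close to the handle when shut: keep fingertips above it there.
- screw_tin: plain aluminium tin, 32 diameter, 36 high; starts standing on the jig's base, beside the end stop at the side away from the fence. Origin: centre of its underside. Bystander.
- oil_jar: small glass jar with black cap, 38 diameter, 46 high; starts standing beside the board's thin half, on the bench. Origin: centre of its underside. Bystander.
- glue_bottle: white glue bottle, 56 diameter, 150 high, standing towards the robot's right. Origin: centre of its underside. Bystander.
- screwdriver: screwdriver lying towards the robot's left. Origin: underside. Bystander.
- tape_measure: yellow tape measure, 70 x 40 x 65 high, towards the robot's left. Origin: centre of its underside. Bystander.
- offcut: plain rectangular wood off-cut, 120 x 70 x 30, without a step (so not the workpiece), towards the robot's right. Origin: centre of its underside. Bystander.
There are look-alikes about, which are no part of the job. What is shaped like the board but orange is not meant.

How it is judged:
On the way:
1. the board lies under the bar, within 10 mm of the end stop and 10 mm of the side fence, with the turn-button still open (x of board_tip in the frame of jig between 0.12 and 0.134 m and y of board_tip in the frame of jig between -0.01 and 0.004 m and y of board in the frame of jig between -0.01 and 0.004 m and x of board in the frame of jig below 0.05 m and z of board in the frame of jig between 0.008 and 0.016 m and angle between the x axis of board and the x axis of jig, either way round below 0.12 rad and angle between board's own z axis and vertical below 0.05 rad and value of joint turn_button above 0.5 rad), for 0.2 s.
At the end, for the whole second after the job is handed in: The board lies at rest and flat on the jig under the bar, thin end within 5 mm of the end stop, its side within 5 mm of the side fence and parallel to it within 0.06 rad; the turn-button is shut (within 0.12 rad) and still (x of board_tip in the frame of jig between 0.125 and 0.134 m and y of board_tip in the frame of jig between -0.005 and 0.004 m and y of board in the frame of jig between -0.005 and 0.004 m and x of board in the frame of jig below 0.05 m and z of board in the frame of jig between 0.008 and 0.016 m and angle between the x axis of board and the x axis of jig, either way round below 0.06 rad and angle between board's own z axis and vertical below 0.05 rad and value of joint turn_button below 0.12 rad and linear speed of board below 0.01 m/s and velocity of joint turn_button between -0.05 and 0.05 rad/s); the robot touches nothing.
It fails at once if another thing on the bench is moved more than 30 mm (distance of any of screw_tin, oil_jar, glue_bottle, screwdriver, tape_measure, offcut from where it was at the start of the episode above 0.03 m).
It fails at once if the tin, the jar or the glue bottle is knocked over (angle between any of screw_tin, oil_jar, glue_bottle's own z axis and vertical above 0.5 rad).
It also fails if it takes over 61 s, if anything falls off the work surface, if the arm or the gripper's body presses on something with over 40 N, if the wrist force passes 120 N, or if a joint passes its speed limit or range.

## Working session

There is one attempt and no reset: what is moved stays moved. The work goes in short steps, each a Python script; the robot and the scene stay as the last script left them, time stands still between calls to the robot, and variables do not carry over. Pictures are saved under pics/ and viewed, at most 10 in all, crops included, and the job is handed in when it is done.

```bash
mkdir -p pics; cat > h.py <<'E'
import numpy as np, cv2
from station import arm
def snap(name,fn,crop=None,scale=1):
    f=arm.grab_frame(name); im=f["frame"][:,:,::-1].copy()
    np.savez("pics/"+fn+".npz",K=f["camera_matrix"],T=f["cam_to_world"],im=im)
    if crop: im=im[crop[1]:crop[3],crop[0]:crop[2]]
    if scale!=1: im=cv2.resize(im,None,fx=scale,fy=scale,interpolation=cv2.INTER_CUBIC)
    cv2.imwrite("pics/"+fn+".png",im); return f
def px2w(fn,uv,z):
    d=np.load("pics/"+fn+".npz"); K,T=d["K"],d["T"]
    out=[]
    for u,v in uv:
        r=np.linalg.inv(K)@[u,v,1]; r=T[:3,:3]@[r[0],-r[1],-r[2]]
        o=T[:3,3]; out.append(o+r*(z-o[2])/r[2])
    return np.array(out)
def w2px(fn,P):
    d=np.load("pics/"+fn+".npz"); K,T=d["K"],d["T"]
    p=(np.atleast_2d(P)-T[:3,3])@T[:3,:3]; p=p*[1,-1,-1]
    q=p@K.T; return q[:,:2]/q[:,2:]
def down(th):  # tool z down, tool y (closing) at heading th
    y=np.array([np.cos(th),np.sin(th),0]); z=np.array([0,0,-1.])
    return np.c_[np.cross(y,z),y,z]
E
python3 - <<'E'
from h import *
for n in("top","scene"):
    f=snap(n,n+"0",scale=1.25); print(n,f["camera_matrix"],f["cam_to_world"])
print(arm.current_clock())
E
```

```text
top [[444.0970359    0.         323.16912586]
 [  0.         444.0970359  240.42356679]
 [  0.           0.           1.        ]] [[-1.00634390e-03  9.83915621e-01 -1.78631011e-01  2.74929781e-01]
 [-9.99953359e-01  7.25750582e-04  9.63088257e-03 -8.61428538e-02]
 [ 9.60561737e-03  1.78632372e-01  9.83868999e-01  1.35414709e+00]
 [ 0.00000000e+00  0.00000000e+00  0.00000000e+00  1.00000000e+00]]
scene [[504.30178833   0.         322.04380474]
 [  0.         504.30178833 245.30434521]
 [  0.           0.           1.        ]] [[ 0.75622105 -0.44776723  0.47711029  1.2049855 ]
 [ 0.65399989  0.49458223 -0.57242691 -0.91740825]
 [ 0.02034374  0.74491136  0.66685321  1.00606271]
 [ 0.          0.          0.          1.        ]]
0.1
```

View pics/top0.png

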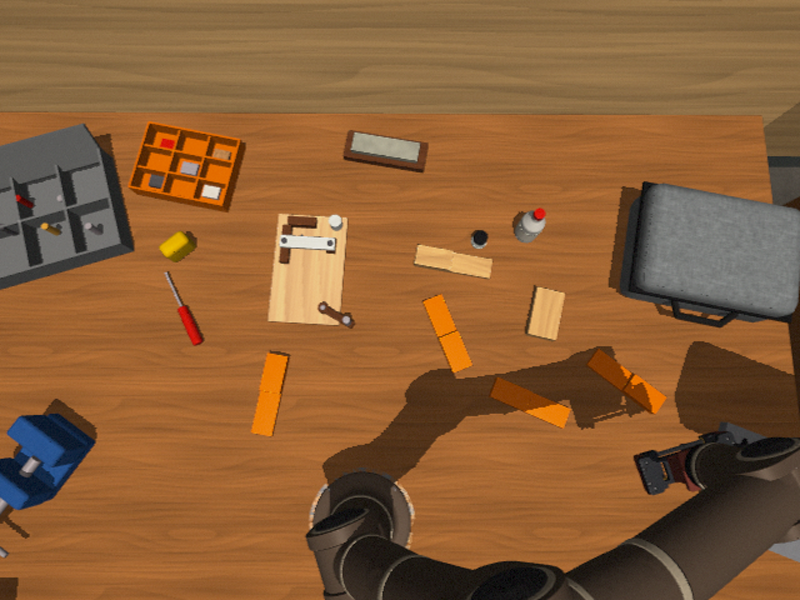

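View pics/scene0.png

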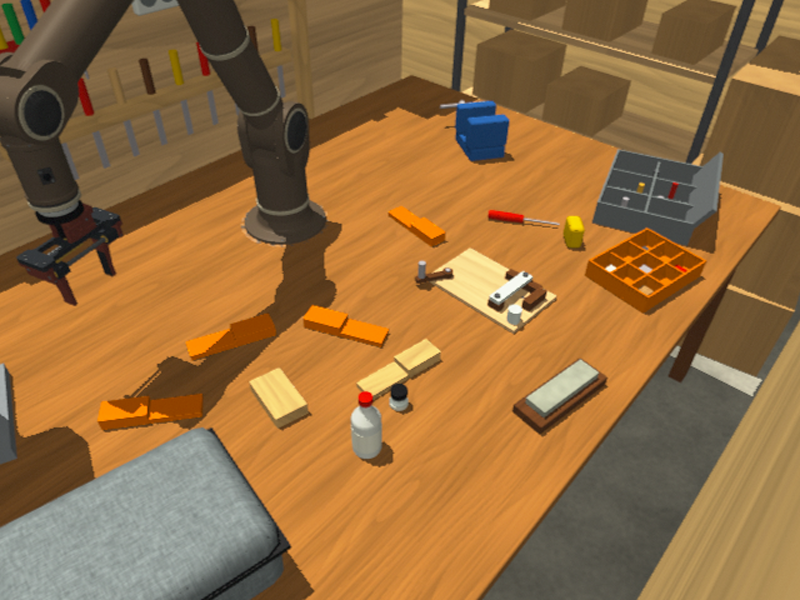

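Top view: candidates for the board are the pale stepped one at (453,261), the plain pale off-cut at (545,312), and four orange look-alikes at (447,333), (530,402), (627,380), (270,393). The pale stepped one with the jar (480,240) beside its thin half fits. I'll confirm it in an enlarged crop with the jig (308,268).

```bash
python3 - <<'E'
from h import *
im=np.load("pics/top0.npz")["im"]
cv2.imwrite("pics/c1.png",cv2.resize(im[165:270,205:405],None,fx=4,fy=4,interpolation=cv2.INTER_CUBIC))
E
```

```text
(no output)
```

View pics/c1.png

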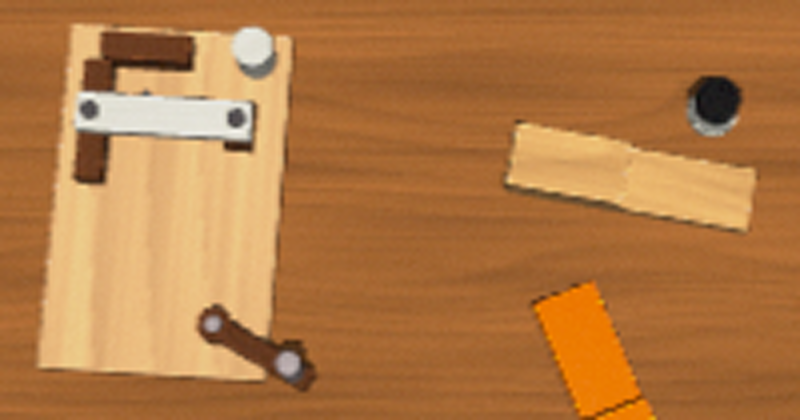

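The crop confirms it: the pale board has its step at about (630,178), thick end left (512,155), thin end right (751,200), jar at (714,103). The jig's base corners are (72,25), (292,38), (38,367), (265,381), and the button's handle is at (288,362).

```bash
cat > fit.py <<'E'
from h import *
from scipy.optimize import least_squares
def fit(fn,model,uv,x0):
    model=np.array(model,float)/1000
    def W(x):
        c,s=np.cos(x[2]),np.sin(x[2]); return np.c_[x[0]+c*model[:,0]-s*model[:,1],x[1]+s*model[:,0]+c*model[:,1],model[:,2]]
    r=least_squares(lambda x:(w2px(fn,W(x))-uv).ravel(),x0)
    return r.x,r.fun.reshape(-1,2)
E
python3 - <<'E'
from fit import *
o=lambda a:(np.array(a,float)+.5)/4-.5+[205,165]
j,r=fit("top0",[[165,65,12],[165,-110,12],[-110,65,12],[-110,-110,12],[-72,-70,27]],o([[72,25],[292,38],[38,367],[265,381],[211,323]]),[.6,.1,0]); print("jig",j,r.round(1).tolist())
b,r=fit("top0",[[95,25,14],[95,-25,14],[-95,-25,28],[-95,25,28]],o([[755,170],[746,231],[507,185],[517,122]]),[.6,-.2,-1.7]); print("board",b,r.round(1).tolist())
h=px2w("top0",o([[288,360]]),.071)[0]
c,s=np.cos(j[2]),np.sin(j[2]); R=np.array([[c,-s],[s,c]])
p=j[:2]+R@[-.072,-.07]; d=R.T@(h[:2]-p); print("handle",h,d,np.hypot(*d),"q",np.arctan2(-d[0],d[1])%6.28)
print(px2w("top0",o([[714,100]]),.046),"jar", px2w("top0",o([[252,45]]),.036),"tin")
E
```

```text
jig [ 0.57444332  0.1633297  -0.05913214] [[-0.2, -0.5], [0.1, -0.5], [-0.6, 0.2], [-0.0, 0.1], [0.8, 0.7]]
board [ 0.61628768 -0.2211255  -1.74881907] [[0.3, -0.1], [0.2, 0.1], [-0.4, -0.2], [-0.1, 0.1]]
handle [0.4656977  0.03710504 0.071     ] [-0.02909597 -0.06243066] 0.06887788571407573 q 2.705469862312844
[[ 0.6706367  -0.28267349  0.046     ]] jar [[0.71714983 0.07265055 0.036     ]] tin
```

```bash
python3 - <<'E'
from h import *
b=np.array([.6163,-.2211]);hb=-1.7488; g=b-.05*np.array([np.cos(hb),np.sin(hb)])
j=np.array([.5744,.1633]);hj=-.0591
c,s=np.cos(hj),np.sin(hj); R=np.array([[c,-s],[s,c]])
for sg in(1,-1):
    for p,h in((g,hb),(j+R@[-.09,0],hj),(j+R@[-.015,0],hj),(j+R@[-.1,-.13],hj),(j+R@[-.072,0],hj)):
        for z in (.02,.2):
            q=arm.inverse_kinematics([*p,z],down(h+sg*np.pi/2)); print(sg,z,None if q is None else np.round(q,2))
sg=1
arm.move_ptp([*g,.2],down(hb+sg*np.pi/2)); snap("wrist","w1",scale=1.25); print(arm.current_clock())
E
```

```text
1 0.02 [ 0.56  0.74 -0.54  1.67  0.47  0.86 -0.36]
1 0.2 [ 0.57  0.53 -0.55  1.53  0.29  1.16 -0.22]
1 0.02 [ 0.34  0.77 -1.05  1.99  0.87  0.91  0.33]
1 0.2 [ 0.42  0.46 -1.1   1.84  0.45  1.12  0.66]
1 0.02 [ 0.16  0.71 -0.74  1.83  0.63  0.85  0.61]
1 0.2 [ 0.41  0.63 -1.15  1.68  0.6   1.24  0.64]
1 0.02 [ 0.38  0.55 -0.71  2.11  0.58  0.68  0.79]
1 0.2 [ 0.7   0.34 -1.07  1.94  0.35  1.06  0.99]
1 0.02 [ 0.29  0.75 -0.97  1.96  0.81  0.89  0.4 ]
1 0.2 [ 0.42  0.5  -1.11  1.8   0.49  1.15  0.65]
-1 0.02 [-0.44  0.94  1.03  1.75 -0.94  1.03 -2.37]
-1 0.2 [-0.53  0.79  1.25  1.61 -0.77  1.32 -2.48]
-1 0.02 [ 0.01  0.57 -0.56  2.01  0.47  0.69 -2.48]
-1 0.2 [ 0.31  0.39 -0.93  1.85  0.35  1.08 -2.38]
-1 0.02 [-0.01  0.64 -0.49  1.85  0.42  0.76 -2.36]
-1 0.2 [ 0.24  0.49 -0.84  1.69  0.4   1.14 -2.34]
-1 0.02 [ 0.19  0.49 -0.47  2.12  0.38  0.61 -2.18]
-1 0.2 [ 0.47  0.25 -0.76  1.95  0.2   1.02 -2.01]
-1 0.02 [ 0.    0.58 -0.54  1.97  0.45  0.7  -2.45]
-1 0.2 [ 0.29  0.41 -0.9   1.81  0.36  1.09 -2.37]
2.3917
```

View pics/w1.png

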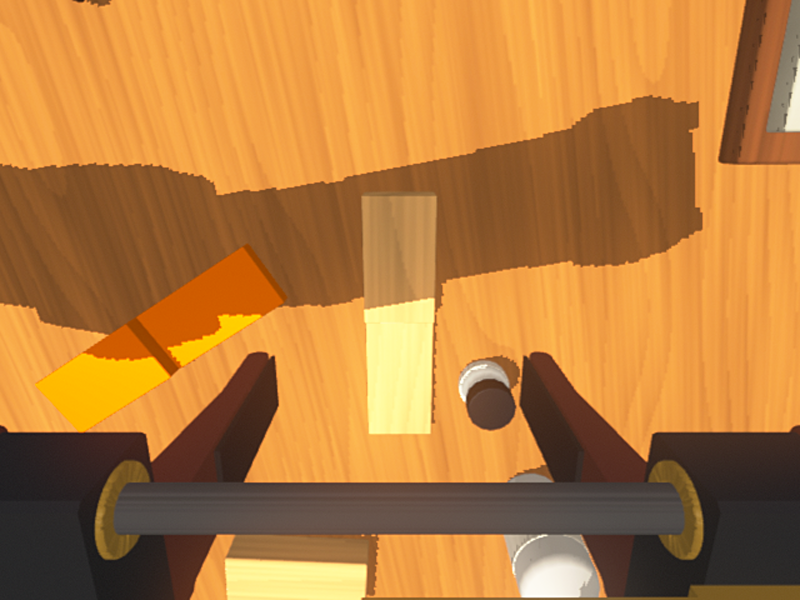

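The wrist view shows the board lying straight up the image, thick far end (362,194)–(437,194), thin near end (369,433)–(431,433), with the jar (490,395) clear beside the thin half. Refining and grasping.

```bash
python3 - <<'E'
from fit import *
b,r=fit("w1",[[-95,25,28],[-95,-25,28],[95,25,14],[95,-25,14],[-5,25,28],[-5,-25,28]],np.array([[437,194],[362,194],[431,433],[369,433],[434.5,322],[364.5,322]])/1.25,[.6163,-.2211,-1.7488]); print(b,r.round(1).tolist())
print(px2w("top0",np.array([[531,235]])/1.25,.05))
if abs(b[:2]-[.6163,-.2211]).max()<.008:
    hb=b[2]; g=b[:2]-.05*np.array([np.cos(hb),np.sin(hb)]); O=down(hb+np.pi/2)
    arm.move_ptp([*g,.08],O); arm.line_to([*g,.006],rate=.12)
    arm.command_gripper(0.3,30); print(arm.current_width(),arm.current_grasp_force(),arm.current_ft_force())
    arm.line_to([*g,.17],rate=.2); print(arm.current_width(),arm.current_grasp_force(),arm.current_clock())
    j=np.array([.5744,.1633]);hj=-.0591
    c,s=np.cos(hj),np.sin(hj); R=np.array([[c,-s],[s,c]])
    arm.move_ptp([*(j+R@[-.14,-.003]),.17],down(hj+np.pi/2)); print(arm.current_clock(),arm.current_position())
    snap("wrist","w2",scale=1.25)
E
```

```text
[ 0.61789921 -0.21831716 -1.74861817] [[0.3, -0.4], [-0.4, -0.2], [0.1, 0.4], [-0.3, 0.5], [0.2, -0.1], [0.1, 0.1]]
[[ 0.67482507 -0.4097859   0.05      ]]
0.5685094321667243 29.98362958431244 [-1.3327825  -0.19984895  3.03529098]
0.5655978856279495 29.98071402311325 5.35
6.7917 [0.43527311 0.16780676 0.16987437]
```

View pics/w2.png

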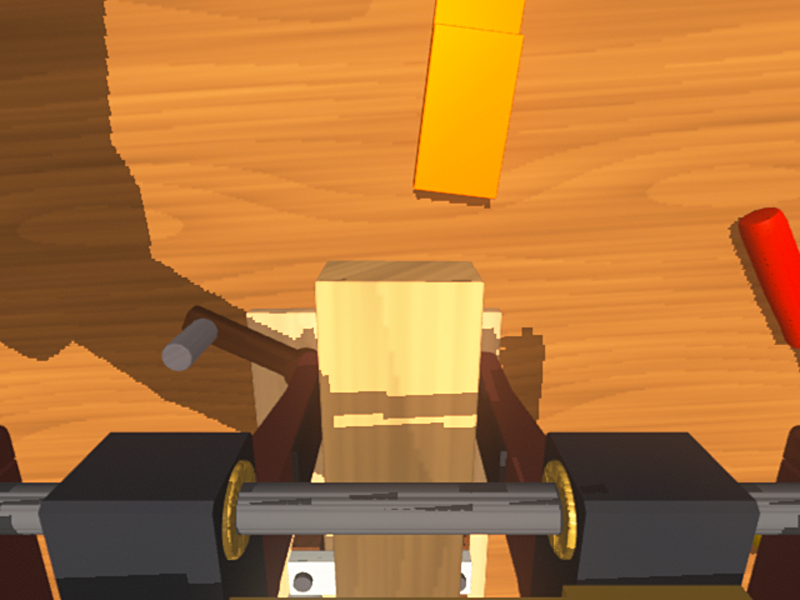

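The board is held square in the grip (top face 317–483 px wide, thick end toward camera). The jig's rear base corners are at (247,312) and (501,312), the handle top at (178,354). Checking the jig pose with these.

```bash
python3 - <<'E'
from fit import *
P=px2w("w2",np.array([[247,312],[501,312]])/1.25,.012)[:,:2]
j=np.array([.5744,.1633]);hj=-.0591
c,s=np.cos(hj),np.sin(hj); R=np.array([[c,-s],[s,c]])
print((P-j)@R, np.hypot(*(P[1]-P[0])), (px2w("w2",np.array([[178,354]])/1.25,.071)[0,:2]-j)@R)
# board tail corners in jig frame, when underside is at z0
z=arm.current_position()[2]-.006
T=px2w("w2",np.array([[317,282],[484,282]])/1.25,z+.028)[:,:2]
print("tail",(T-j)@R,(arm.current_position()[:2]-j)@R,arm.current_ft_force())
E
```

```text
[[-0.11051936 -0.10585603]
 [-0.11002606  0.06643859]] 0.17229533146738474 [-0.10582116 -0.12839256]
tail [[-0.18192295 -0.02676139]
 [-0.18178692  0.02177439]] [-0.139105   -0.00377137] [ 0.51807478 -0.44619374 -0.6925311 ]
```

```bash
cat > jig.py <<'E'
from h import *
j=np.array([.5744,.1633]);hj=-.0591
c,s=np.cos(hj),np.sin(hj); R=np.array([[c,-s],[s,c]])
W=lambda x,y:j+R@[x,y]
J=lambda:(arm.current_position()[:2]-j)@R
def F():
    f=arm.current_ft_force(); return np.r_[f[:2]@R,f[2]]
E
python3 - <<'E'
from jig import *
O=down(hj+np.pi/2)
arm.line_to([*W(-.1,-.006),.06],O,rate=.15)
f0=F()
arm.line_to([*W(-.1,-.006),.020],rate=.08); print("down",F()-f0)
for x in(-.08,-.06,-.045,-.032):
    arm.line_to([*W(x,-.006),.020],rate=.06); d=F()-f0; print(x,d.round(2))
    if abs(d[:2]).max()>6: break
else:
  y=-.006
  while y<.006:
    y+=.001; arm.line_to([*W(-.032,y),.020],rate=.02); d=F()-f0
    if d[1]<-4: break
  print("y",y,d.round(2)); y-=.0008; x=-.032
  arm.line_to([*W(x,y),.020],rate=.02)
  while x<-.006:
    x+=.001; arm.line_to([*W(x,y),.020],rate=.03); d=F()-f0
    if d[0]<-5: break
  print("x",x,y,J(),d.round(2))
print(arm.current_clock())
snap("top","t2",(205,165,325,270),5)
E
```

```text
down [-0.38517149  0.52530793  0.97869047]
-0.08 [-0.41 -0.08  0.97]
-0.06 [-0.96  0.11  1.42]
-0.045 [-0.49 -0.77  0.17]
-0.032 [0.03 0.47 1.25]
y 0.004 [-0.99 -5.35  3.59]
x -0.014999999999999986 0.0032 [-0.01730812  0.00200081] [-5.81 -5.98  2.8 ]
17.1583
```

View pics/t2.png

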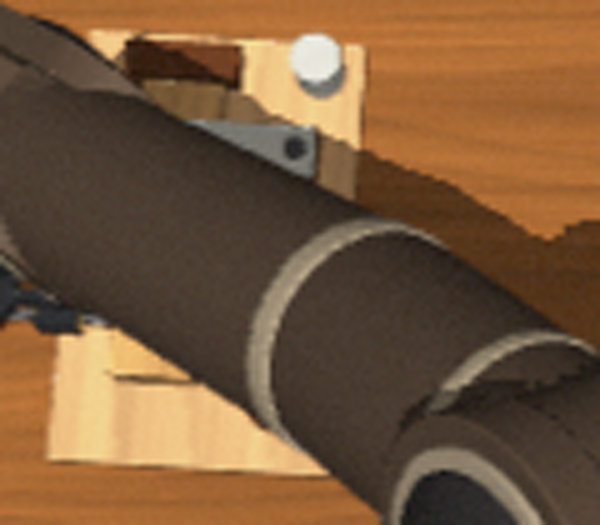

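The board has passed under the bar and its end meets the stop (190,80); forces agree with the expected positions. Lower, release, rise, look.

```bash
python3 - <<'E'
from jig import *
f0=F(); z=.020
while z>.015:
    z-=.0007; arm.line_to([*W(-.015,.0032),z],rate=.02)
    if F()[2]-f0[2]>5: break
print(z,F()-f0,J())
arm.command_gripper(0.85); p=arm.current_position()
arm.line_to([p[0],p[1],.13],rate=.2)
h=W(-.101,-.132)
arm.move_ptp([*h,.16],down(hj+np.pi/2)); print(arm.current_clock())
f=snap("top","t3",(205,165,325,270),5); snap("wrist","w3",scale=1.25)
E
```

```text
0.018600000000000002 [-3.36190362 -1.27289655  5.09157272] [-0.01735776  0.0019898 ]
19.7
```

View pics/t3.png

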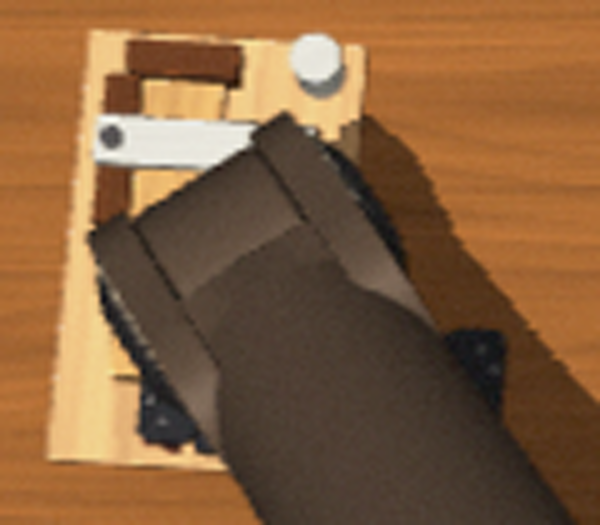

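View pics/w3.png

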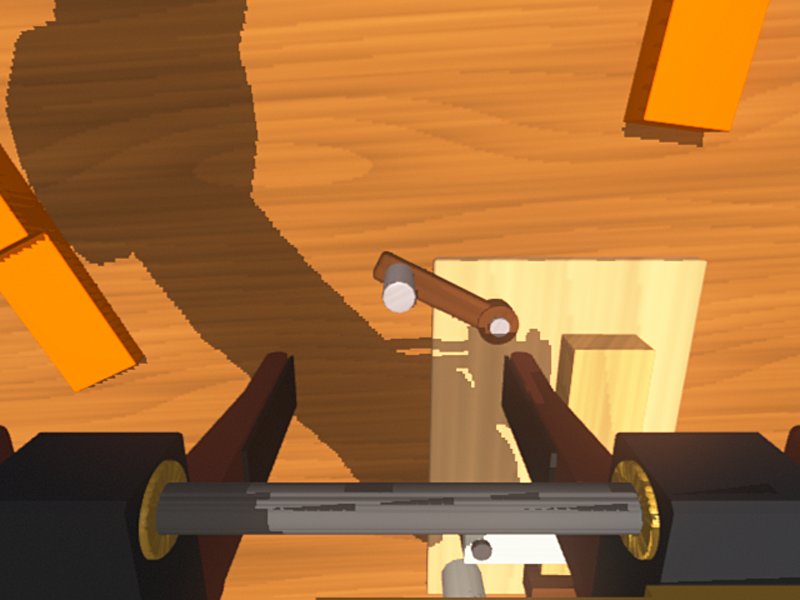

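The board is flush with fence (140,90) and stop (185,85) in the top crop. The wrist view shows the tail at (562,348)–(655,349), base rear corners (434,260), (706,261), the handle top at (399,297). Fit and shut the button.

```bash
python3 - <<'E'
from jig import *
g=lambda a,z:(px2w("w3",np.array(a)/1.25,z)[:,:2]-j)@R
print("base",g([[434,260],[706,261]],.012).round(4).tolist()); 
print("tail",g([[562,348],[655,349]],.040).round(4).tolist())
h=g([[399,296]],.071)[0]; piv=np.array([-.072,-.070]); d=h-piv
q0=np.arctan2(-d[0],d[1])%(2*np.pi); print("handle",h,np.hypot(*d),q0)
assert abs(np.hypot(*d)-.07)<.006
O=down(hj+np.pi/2); f0=F()
arm.move_ptp([*W(*h),.10],O); arm.line_to([*W(*h),.047],rate=.1); print("df",F()-f0)
arm.command_gripper(0.0,8); print(arm.current_width()*88,J())
# actual centre is at the tool centre in y: follow arc
for q in np.append(np.arange(q0-.25,.0,-.25),[.0,-.03]):
    p=piv+.07*np.array([-np.sin(q),np.cos(q)])
    arm.line_to([*W(*p),.047],rate=.08); f=F()-f0
    if np.hypot(*f[:2])>25: print("force",q,f); break
print(q,J(),f.round(1),arm.current_width()*88,arm.current_clock())
E
```

```text
base [[-0.11, -0.1077], [-0.1093, 0.0657]]
tail [[-0.0614, -0.0302], [-0.0607, 0.0268]]
handle [-0.10435326 -0.13011121] 0.06826485778158178 2.647835975095416
df [-0.6426448   0.66749728  0.3310983 ]
18.07079634319699 [-0.10462465 -0.13079275]
-0.03 [-0.07032575  0.00132009] [-1.5  6.5  0.2] 17.520354866255175 25.9417
```

```bash
python3 - <<'E'
from jig import *
arm.command_gripper(0.45); p=arm.current_position()
arm.line_to([p[0],p[1],.2],rate=.2)
arm.move_ptp([.38,-.12,.3],down(hj+np.pi/2))
arm.sleep(.3); print(arm.current_clock())
snap("top","t4",(205,165,325,270),5)
E
```

```text
29.0333
```

View pics/t4.png

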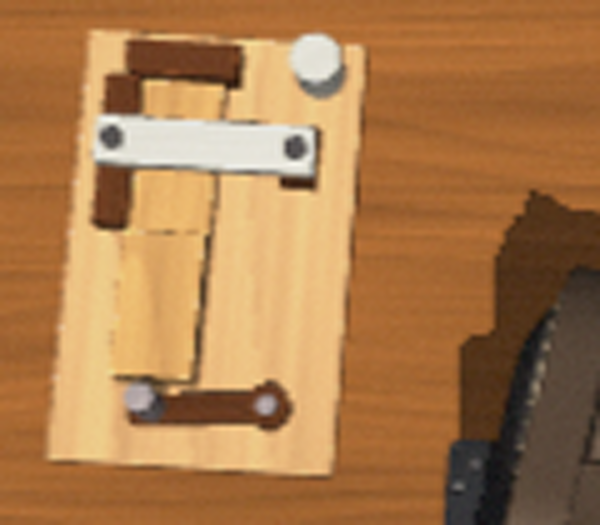

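The image shows the board flat against the stop (185,80) and fence (130,228). The button arm, from (266,403) to (135,405), is parallel to the base's edge, and the tin is in place.

```bash
python3 -c "
from station import arm
print(arm.finish_job())"
```

```text
the job is handed in; nothing more can be done
None
```

I handed the job in at about 29 s: the last picture shows the board flat under the bar against the end stop and side fence, and the turn-button shut behind it, though the hand-in returned no verdict.

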